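# Third hand for the last foot of a ware board

### The job

Take the last wooden foot, the squarish block with two screw pockets cut in one long side, out of the parts tray and set it flat on the upturned ware board, over the empty pencilled outline at the fence, with its screw pockets facing away from the fence. Press it square against the fence with a steady push of about 10 N (not under 4, not over 16) and finish while still holding it pressed like that, so that a colleague can drive the screws. Do not ram it into the fence, and leave the other parts, tools and pots where they are.

Things in the scene. Friction and masses are not known exactly. Their poses are not given: they have to be found in the camera images.
- foot: the loose wooden foot: a plain hardwood block 36 mm (its x) by 56 mm (its y) by 30 mm high, about 40 g. Origin at the centre of its underside, z up. It lies upright in one of the tray's three pockets, roughly parallel to the tray; which pocket varies. The other pockets hold a longer, thinner offcut (22 x 86 x 22 mm) and a round turned knob (38 mm across, 37 mm high); neither is wanted.
- foot_pockets (a point): the middle of the foot's long side (the -x side, 56 x 30 mm) that has the two dark screw pockets, 18 mm above its underside
- tray: fixed grey parts tray, 246 mm (its x) by 160 mm (its y), walls 30 mm high and 5 mm thick, floor 5 mm thick; three equal open pockets in a row along its x, their centres at x = -80, 0 and +80 mm, each 75 mm (x) by 150 mm (y) inside. Origin under its centre on the bench. The foot's 56 mm length lies roughly along the tray's y
- jig: fixed plywood assembly jig with the fence, the ware board and its low side strips on it. Origin on the bench (z = 0) under the middle of the fence's working face; +x points horizontally through the fence (the direction to press), y runs along the fence. The base is 12 mm thick, reaching from x = -310 to +45 mm and 118 mm to either side
- fence: dark hardwood fence along the jig's far end, 236 mm long (its y), 34 mm thick, rigid. Its working face is the plane x = 0 of its own frame (same axes as the jig), looking to -x. Origin at the bottom middle of that face, 12 mm above the bench; it stands 37 mm high, that is 22 mm above the ware board (flat bolt heads on top add 6 mm), so the foot stands 8 mm higher than the fence
- ware_board: upturned plywood ware board, 300 x 190 x 15 mm, fixed in the jig, one end butted to the fence. Axes as the jig's, origin 12 mm above the bench at the middle of the fence end of its underside; its upper face is 27 mm above the bench. Two feet are already screwed on at its other end. Wood rubs on it (friction 0.5 to 0.7): weight leaned on the foot takes that share off the push that reaches the fence
- fitted_foot: a foot like the loose one, already screwed on beside the fence, in one corner of the fence end of the board (62 mm to one side of the middle); origin at the centre of its underside, axes as the jig's
- outline: the empty place for the last foot: a thin pencilled outline with a cross, drawn on the board against the fence in the other corner (62 mm to the other side of the middle; which side varies). Origin at its centre on the board's upper face, 27 mm above the bench, 18 mm from the fence face; axes as the jig's (x towards the fence, y along it). Nothing stands within 60 mm of its ends
- offcut: plain wooden offcut 22 x 86 x 22 mm in another tray pocket; leave it. Origin at the centre of its underside
- turned_knob: round turned wooden knob, 38 mm across and 37 mm high, in another tray pocket; leave it. Origin at the centre of its underside
- screw_saucer: fired clay saucer of screws, 84 mm across, 18 mm high, on the middle of the ware board; leave it. Origin at the centre of its underside
- screwdriver: screwdriver 160 mm long lying on the middle of the ware board along the board; leave it. Origin at its middle, on the underside
- cup_a: bisque cup, 72 mm across, 65 mm high, standing beyond the work; leave it. Origin at the centre of its underside
- cup_b: second bisque cup like the first; leave it. Origin at the centre of its underside
- lidded_jar: bisque lidded jar, 116 mm across, 120 mm high, beyond the work; leave it. Origin at the centre of its underside
- glue_bottle: white glue bottle, 54 mm across, 150 mm high, beyond the work; leave it. Origin at the centre of its underside
- try_square: try square lying flat at the right edge of the work: wooden stock 18 x 100 x 22 mm (along its y), steel blade 150 mm long; leave it. Origin at the centre of the stock's underside
Not all that is in view belongs to the job. What is shaped like the foot but orange is not meant.

How it is judged:
At the end, for the whole second after the job is handed in: To the end the robot holds the foot pressed on the fence with 4 to 16 N: flat on the board (3 mm, 0.06 rad), within 8 mm of the outline along the fence and 4 mm across, square to the fence (0.06 rad), screw pockets away from the fence, at rest (contact force between foot and fence between 4 and 16 N and contact force between the fingers and foot above 2 N and y of foot in the frame of outline between -0.008 and 0.008 m and x of foot in the frame of outline between -0.004 and 0.004 m and z of foot in the frame of outline between -0.003 and 0.003 m and x of foot_pockets in the frame of outline below -0.012 m and angle between the y axis of foot and the y axis of fence, either way round below 0.06 rad and angle between foot's own z axis and vertical below 0.06 rad and linear speed of foot below 0.01 m/s); the arm keeps its last pose, push and grip.
It fails at once if the foot is rammed into the fence with more than 45 N (contact force between foot and fence above 45 N).
It fails at once if another part, tool or pot is moved by more than 30 mm (distance of any of offcut, turned_knob, screw_saucer, screwdriver, cup_a, cup_b, lidded_jar, glue_bottle, try_square from where it was at the start of the episode above 0.03 m).
It also fails if it takes over 54 s, if anything falls off the work surface, if the arm or the gripper's body presses on something with over 40 N, if the wrist force passes 120 N, or if a joint passes its speed limit or range.

### The arm

A 6-joint arm with a two-finger parallel gripper is mounted at the origin on the work surface. World frame = base frame: x ahead of the robot, y to its left, z up, the work surface at z = 0. Lengths are in m, angles in rad, forces in N, time in s.
With the tool pointing down it reaches from about 0.35 to 0.775 m from the base axis. Payload 7.3 kg.
Tool frame: the origin (TCP) lies at the very end of the fingers, on their centre line; the grasp point (between the pads) lies 19 mm behind it; z points along the fingers, y is the line along which they close (so a half turn about z gives the same grasp; the last joint's range is limited). The gripper opens to 92 mm and grips with 3 to 60 N. Pads are 19 mm wide; open, the fingers measure 130 mm over their backs; the gripper's body (75 mm by 190 mm) begins 47 mm behind the grasp point.
Start: joints at [1.191, 0.342, 1.524, -0, 1.275, -0.146], TCP at [0.122, 0.511, 0.227] pointing down, gripper open.
Joint ranges: [-2.53, 2.53], [-0.77, 2.02], [0.04, 2.7], [-1, 4.14], [0.28, 2.66], [-3.11, 3.11]. Speed limits (rad/s): [2.57, 2.57, 3.14, 3.14, 3.14, 3.14].

### API

Orientations are given as [roll, pitch, yaw] about the fixed x, y, z axes, in that order (R = Rz(yaw) Ry(pitch) Rx(roll)).
In Python, from cell import robot gives the robot as it stands. The module is installed in compiled form; this text tells all that it offers.
- The arm moves only by the tool arm_command, never from a script. Its argument "moves" is a list of rows, each a list of 3 entries, a list of its own where there are three numbers: the shift along the tool's x, y, z in m, then the turn, a rotation vector about the tool's x, y, z in rad, then the finger opening in m, from 0 to 0.0918. In form: [[[dx, dy, dz], [ax, ay, az], claw], ...]. A call has exactly 5 rows; each row is the pose to reach, as a shift and turn from the pose commanded when the call began, along the tool's axes at that moment; what a row does not reach only later rows make up. A row lasts 1/10 s, in which the tool goes at most 50 mm and 8.59 degrees, less where a joint would pass 70% of its speed; a pose out of reach is approached as far as the arm can. A call with a gripper value outside its range is refused whole. The fingers move at their own pace and stop on an object; "squeeze" is the grip in N (left out, the last holds). Time passes only in rows, so rows that repeat a pose let the fingers close, or fill a call up. It gives the time, the measured TCP pose, the force, the opening and the grip force at its end, in the units of the state.
- robot.observe(): the state, without advancing time (a new reading comes with each control period).
- robot.read_camera(name): name is "scene" or "top" or "wrist"; returns the picture (420x560x3 uint8, red, green, blue); there is no depth.
- robot.camera_model(name): a dict with "fx", "fy", "cx", "cy" (pixels), "k1" (the pictures are not rectified: a ray, as slopes to the right and down, at radius r is drawn at 1 + k1 r^2 times it, then the intrinsics apply), "R" (3x3) and "t" (3): a world point X has camera coordinates R X + t. Camera axes: x right, y down, z forward; pixel columns grow to the right and rows downward; lengths in m; the calibration is good to about 2 mm. A picture is of the moment at which its call begins: read the wrist's pose just before it. camera_model takes no time and is no camera call; for the wrist camera it gives the pose at the moment of the call.
- robot.hand_in(): hands the job in; it is judged then, once.
The state is a dict: "time": time; "qpos": joint angles; "qvel": joint speeds; "joint_efforts": joint torques, N m; "tool_pos": TCP position; "tool_rot": TCP orientation; "contact_force": force on the tool from outside, world axes, zero at the start; "torque": the same for the moment, N m; "opening": finger opening in m; "grip_force": force on a finger pad.
Only numpy, scipy, OpenCV 4.12 (cv2) and the standard library are available. Lean on these libraries where they do the work, as an engineer would, in place of code of your own. Each camera call takes 0.05 s, during which the arm holds its last target. There are 200 camera calls.

## Working session

There is one attempt and no reset: what is moved stays moved. The work goes in short steps, Python scripts to look and compute and a tool call to move; the robot and the scene stay as the last step left them, time stands still between calls to the robot, and variables do not carry over. Pictures are saved under pics/ and viewed, at most 10 in all, crops included, and the job is handed in when it is done.

Besides the shell and the picture viewer there is one more tool, called after "Call:" by a JSON object that holds its "op" and its "data". arm_command: Moves the arm, as the interface text tells. Its arguments: {"type":"object","properties":{"moves":{"type":"array"},"squeeze":{"type":"number"}},"required":["moves"]}

```bash
mkdir -p pics; cat > h.py <<'E'
import numpy as np, cv2
from cell import robot
def ray(m,u,v):
    p=np.array([[(u-m['cx'])/m['fx'],(v-m['cy'])/m['fy']]])[0]
    q=p.copy()
    for _ in range(20): q=p/(1+m['k1']*(q@q))
    R=np.array(m['R']);t=np.array(m['t'])
    return -R.T@t, R.T@np.array([q[0],q[1],1])
def onz(m,u,v,z):
    o,d=ray(m,u,v); return o+d*(z-o[2])/d[2]
def proj(m,X):
    c=np.array(m['R'])@np.array(X)+np.array(m['t']); q=c[:2]/c[2]; q=q*(1+m['k1']*(q@q))
    return q[0]*m['fx']+m['cx'],q[1]*m['fy']+m['cy']
def snap(n,f):
    m=robot.camera_model(n); im=robot.read_camera(n)[:,:,::-1].copy(); cv2.imwrite('pics/'+f,im); return m,im
E
python3 - <<'E'
from h import *
m,im=snap('top','top1.png'); m2,i2=snap('scene','scene1.png')
print(m,robot.observe())
E
```

```text
{'fx': 390.6637610455546, 'fy': 390.6637610455546, 'cx': 281.371137077703, 'cy': 205.91218389468145, 'k1': -0.1028123887809504, 'R': array([[ 0.02517782, -0.99967816,  0.00310678],
       [-0.97950445, -0.02529075, -0.19982843],
       [ 0.19984269,  0.00198814, -0.97982598]]), 't': array([-0.05232542,  0.59329222,  1.00596642])} {'time': 0.1, 'qpos': array([ 1.19100871e+00,  3.42642858e-01,  1.52489820e+00,  8.02360300e-06,
        1.27537942e+00, -1.46036378e-01]), 'qvel': array([ 0.00086878,  0.00022169, -0.0050237 , -0.00153398, -0.00014737,
       -0.00158502]), 'joint_efforts': array([ 2.76777711e-03, -4.32003665e+01, -2.44693476e+01,  7.19384383e-02,
        5.25365677e-02, -7.63111302e-06]), 'tool_pos': array([0.12146987, 0.51039903, 0.22612787]), 'tool_rot': array([-3.14028008e+00, -2.00813352e-04,  2.90783894e+00]), 'contact_force': array([-0.30217729,  0.65411069, -0.14114384]), 'torque': array([ 0.02542566, -0.02024095, -0.02749931]), 'grip_force': 0.0, 'opening': 0.09179611843936068}
```

View pics/top1.png

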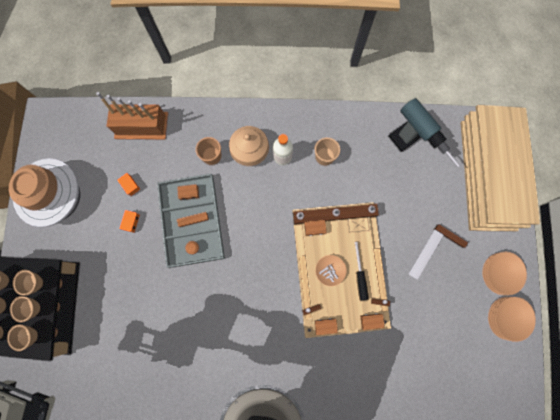

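View pics/scene1.png

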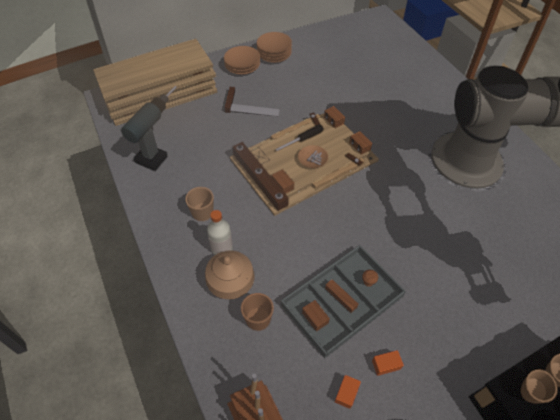

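The top view shows the foot at about (188,191) in the far tray pocket, the offcut at (192,219), the knob at (193,247), the fence along (295..378, 213), the fitted foot at (315,228) and the outline at about (358,226). I'll enlarge and measure these next.

```bash
python3 - <<'E'
from h import *
m=robot.camera_model('top'); im=cv2.imread('pics/top1.png')
a=cv2.resize(im[170:275,150:235],None,fx=4.6,fy=4.6,interpolation=cv2.INTER_CUBIC)
b=cv2.resize(im[195:290,285:395],None,fx=5,fy=5,interpolation=cv2.INTER_CUBIC)
c=np.zeros((max(a.shape[0],b.shape[0]),790,3),np.uint8)
b=cv2.resize(b,(395,341)); c[:a.shape[0],:a.shape[1]]=a; c[:341,395:]=b
cv2.imwrite('pics/crop1.png',c)
hsv=cv2.cvtColor(im,cv2.COLOR_BGR2HSV)
mk=cv2.inRange(hsv,(3,90,40),(17,215,200))
for nm,(x0,y0,x1,y1),z in [('foot',(165,180,210,205),.035),('fence',(288,198,384,226),.049),('fitted',(303,221,330,236),.057)]:
    mm=np.zeros_like(mk); mm[y0:y1,x0:x1]=mk[y0:y1,x0:x1]
    cs,_=cv2.findContours(mm,cv2.RETR_EXTERNAL,cv2.CHAIN_APPROX_NONE); k=max(cs,key=cv2.contourArea)
    bx=cv2.boxPoints(cv2.minAreaRect(k)); print(nm,bx.round(1).tolist()); P=np.array([onz(m,*p,z)[:2] for p in bx]); print(P.round(3).tolist(),np.linalg.norm(np.diff(P,axis=0),axis=1).round(3))
E
```

```text
foot [[176.8000030517578, 186.1999969482422], [197.1999969482422, 184.0], [198.6999969482422, 197.0], [178.3000030517578, 199.3000030517578]]
[[0.649, 0.261], [0.657, 0.203], [0.619, 0.196], [0.611, 0.254]] [0.059 0.038 0.058]
fence [[292.70001220703125, 209.1999969482422], [376.70001220703125, 202.89999389648438], [378.1000061035156, 221.5], [294.1000061035156, 227.8000030517578]]
[[0.588, -0.069], [0.612, -0.302], [0.56, -0.305], [0.537, -0.073]] [0.235 0.052 0.232]
fitted [[303.0, 221.0], [329.0, 221.0], [329.0, 235.0], [303.0, 235.0]]
[[0.555, -0.097], [0.557, -0.168], [0.518, -0.168], [0.516, -0.098]] [0.071 0.038 0.07 ]
```

View pics/crop1.png

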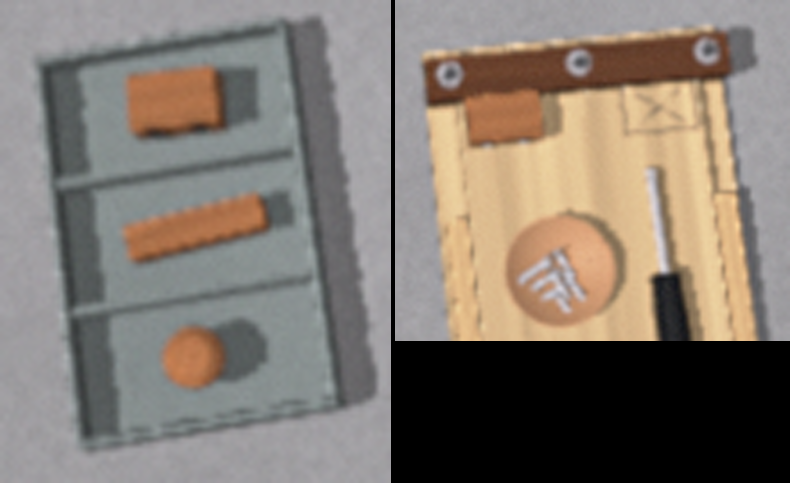

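The foot's dark screw pockets already face −x (towards the base), and the fence lies at +x. I can therefore grip the foot across its 56 mm ends and turn it only slightly. First I'll go above it.

```bash
cat >> h.py <<'E'
from scipy.spatial.transform import Rotation as Ro
def delta(pos,yaw,base=None,byaw=None):
    s=robot.observe(); R=Ro.from_euler('xyz',s['tool_rot']); T=Ro.from_euler('xyz',[np.pi,0,yaw])
    print('shift',R.inv().apply(np.array(pos)-s['tool_pos']).round(4),'turn',(R.inv()*T).as_rotvec().round(4),'t',s['time'])
E
python3 - <<'E'
from h import *
delta([.632,.229,.17],np.pi+.137)
E
```

```text
shift [-0.5618 -0.1554  0.0562] turn [-0.0013 -0.0004 -0.3708] t 0.1
```

Call:
{"op": "arm_command", "data": {"moves": [[[-0.03,-0.008,0],[0,0,0],0.09],[[-0.076,-0.021,0],[0,0,0],0.09],[[-0.122,-0.034,0],[0,0,0],0.09],[[-0.168,-0.047,0],[0,0,0],0.09],[[-0.215,-0.06,0],[0,0,0],0.09]], "squeeze": 30}}

```text
time: 0.6
tool_pos: [0.318, 0.4013, 0.2265]
tool_rot: [-3.141, -0.0, 2.908]
contact_force: [-0.2, 1.7, 0.2]
opening: 0.0899
grip_force: 0.0
```

Call:
{"op": "arm_command", "data": {"moves": [[[-0.046,-0.013,0],[0,0,0],0.09],[[-0.092,-0.026,0],[0,0,0],0.09],[[-0.138,-0.039,0],[0,0,0],0.09],[[-0.184,-0.052,0],[0,0,0],0.09],[[-0.23,-0.064,0],[0,0,0],0.09]]}}

```text
time: 1.1
tool_pos: [0.5272, 0.2856, 0.2263]
tool_rot: [-3.141, -0.001, 2.907]
contact_force: [0.3, 0.4, -0.1]
opening: 0.09
grip_force: 0.0
```

Call:
{"op": "arm_command", "data": {"moves": [[[-0.045,-0.012,0],[0,0,-0.1],0.09],[[-0.085,-0.022,0.02],[0,0,-0.2],0.09],[[-0.11,-0.03,0.04],[0,0,-0.3],0.09],[[-0.117,-0.031,0.056],[0,0,-0.37],0.09],[[-0.117,-0.031,0.056],[0,0,-0.37],0.09]]}}

```text
time: 1.6
tool_pos: [0.6318, 0.2282, 0.1668]
tool_rot: [-3.141, -0.007, -3.007]
contact_force: [-0.9, -0.4, -0.6]
opening: 0.0904
grip_force: 0.0
```

```bash
python3 - <<'E'
from h import *
m,im=snap('wrist','w1.png'); s=robot.observe(); print(s['tool_pos'],s['tool_rot'],s['time'],s['qvel'].round(3)); print(m)
E
```

```text
[0.63172848 0.22923087 0.16885531] [-3.14145084 -0.0039743  -3.00783408] 1.65 [ 0.023 -0.044 -0.022  0.002  0.011  0.022]
{'fx': 330.0160582963444, 'fy': 330.0160582963444, 'cx': 277.09860037615636, 'cy': 213.0589116935329, 'k1': -0.08041619677434596, 'R': array([[-0.13396911,  0.99098301, -0.00222435],
       [ 0.96106237,  0.13047095,  0.24359073],
       [ 0.24168449,  0.0304959 , -0.96987556]]), 't': array([-0.14108954, -0.65362607,  0.17141118])}
```

View pics/w1.png

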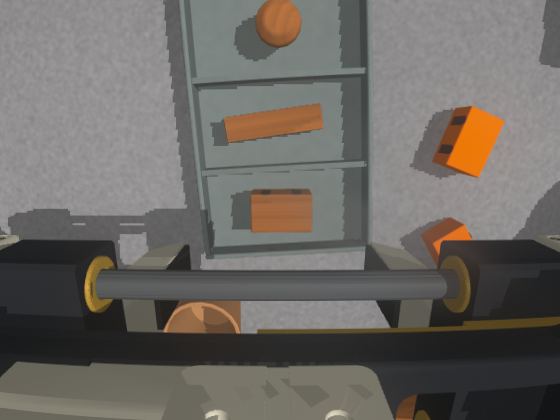

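The wrist view shows the foot at columns 250–312, rows 189–232. Its pocket side (dark notches near row 192) is at the top of the picture, towards the base. The foot appears almost aligned with the tool.

```bash
cat > fm.py <<'E'
from h import *
s=robot.observe()
m=robot.camera_model('wrist'); im=cv2.imread('pics/w1.png')
hsv=cv2.cvtColor(im,cv2.COLOR_BGR2HSV); mk=cv2.inRange(hsv,(3,110,50),(17,255,255))
mm=np.zeros_like(mk); mm[180:240,235:330]=mk[180:240,235:330]
k=max(cv2.findContours(mm,cv2.RETR_EXTERNAL,cv2.CHAIN_APPROX_NONE)[0],key=cv2.contourArea)[:,0,:]
bx=cv2.boxPoints(cv2.minAreaRect(k)); print(bx.round(1).tolist())
P=np.array([onz(m,*p,.035)[:2] for p in bx]); print(P.round(4).tolist(),np.linalg.norm(np.diff(P,axis=0),axis=1))
# bottom edge (far +x top edge): for each column lowest row
cols=range(k[:,0].min()+6,k[:,0].max()-6); E=np.array([onz(m,c,k[k[:,0]==c,1].max()+.5,.035)[:2] for c in cols])
f=np.polyfit(E[:,1],E[:,0],1); print('edge angle (x-axis yaw)',-np.arctan(f[0]),E.mean(0), np.linalg.norm(E[0]-E[-1]))
print(k[:,0].min(),k[:,0].max(),k[:,1].min(),k[:,1].max(), -m['R'].T@m['t'])
print(im[205,240:262,2],im[205,300:322,2], im[185:238,285,2])
E
python3 fm.py
```

```text
[[251.0, 192.0], [311.0, 192.0], [311.0, 231.0], [251.0, 231.0]]
[[0.6247, 0.2043], [0.6175, 0.2578], [0.6538, 0.2636], [0.6612, 0.2085]] [0.0539627  0.03670551 0.05560094]
edge angle (x-axis yaw) 0.13373077143875667 [0.6580171  0.23562778] 0.04356015865275764
251 311 192 231 [0.56740726 0.2208069  0.32705882]
[ 85  85  85  86  85  86  87  87  89  86 104 145 165 163 163 163 163 164
 164 164 164 163] [160 160 160 160 159 160 160 160 160 160 160 155 136 123 123 124 123 123
 124 124 124 124] [125 125 125 115 100 101 100 102 104 128 153 154 152 150 147 148 152 155
 158 161 162 163 161 161 161 161 159 159 160 159 156 154 153 155 160 161
 160 161 163 164 163 164 165 164 161 158 151 135 124 123 123 123 124]
```

```bash
python3 -c "
from h import *
delta([.6395,.2334,.010],np.pi+.134)"
```

```text
shift [-0.0089  0.0031  0.1588] turn [-0.0001 -0.004  -0.0002] t 1.65
```

Call:
{"op": "arm_command", "data": {"moves": [[[-0.008,0.003,0.03],[0,0,0],0.088],[[-0.008,0.003,0.07],[0,0,0],0.088],[[-0.008,0.003,0.105],[0,0,0],0.088],[[-0.008,0.003,0.13],[0,0,0],0.088],[[-0.008,0.003,0.13],[0,0,0],0.088]]}}

```text
time: 2.15
tool_pos: [0.6372, 0.2342, 0.038]
tool_rot: [-3.141, -0.006, -3.006]
contact_force: [-0.6, -0.3, -0.1]
opening: 0.088
grip_force: 0.0
```

Call:
{"op": "arm_command", "data": {"moves": [[[0,0,0.015],[0,0,0],0.088],[[0,0,0.027],[0,0,0],0.088],[[0,0,0.027],[0,0,0],0.088],[[0,0,0.027],[0,0,0],0.088],[[0,0,0.027],[0,0,0],0.088]]}}

```text
time: 2.65
tool_pos: [0.6405, 0.234, 0.0147]
tool_rot: [3.141, 0.002, -3.006]
contact_force: [0.0, -0.8, 0.3]
opening: 0.0882
grip_force: 0.0
```

Now at (0.6405, 0.234, 0.0147), so I'll go 4 mm deeper and close.

Call:
{"op": "arm_command", "data": {"moves": [[[0.001,0,0.004],[0,0,0],0.088],[[0.001,0,0.004],[0,0,0],0.07],[[0.001,0,0.004],[0,0,0],0.05],[[0.001,0,0.004],[0,0,0],0.05],[[0.001,0,0.004],[0,0,0],0.05]], "squeeze": 30}}

```text
time: 3.15
tool_pos: [0.639, 0.2337, 0.0098]
tool_rot: [3.142, 0.0, -3.005]
contact_force: [-0.3, 0.3, 0.5]
opening: 0.0605
grip_force: 0.0
```

Call:
{"op": "arm_command", "data": {"moves": [[[0,0,0],[0,0,0],0.05],[[0,0,0],[0,0,0],0.05],[[0,0,0],[0,0,0],0.05],[[0,0,0],[0,0,0],0.05],[[0,0,0],[0,0,0],0.05]]}}

```text
time: 3.65
tool_pos: [0.639, 0.2337, 0.0098]
tool_rot: [3.142, 0.0, -3.005]
contact_force: [-1.0, -0.2, 1.1]
opening: 0.056
grip_force: 30.0
```

Call:
{"op": "arm_command", "data": {"moves": [[[0,0,-0.02],[0,0,0],0.05],[[0,0,-0.05],[0,0,0],0.05],[[0,0,-0.08],[0,0,0],0.05],[[0,0,-0.11],[0,0,0],0.05],[[0,0,-0.13],[0,0,0],0.05]]}}

```text
time: 4.15
tool_pos: [0.6395, 0.2339, 0.1422]
tool_rot: [3.141, 0.003, -3.005]
contact_force: [0.6, 0.9, -1.0]
opening: 0.0558
grip_force: 30.0
```

```bash
python3 - <<'E'
from h import *
m=robot.camera_model('top')
P=np.array([onz(m,*p,.027)[:2] for p in [(348.2,219.2),(369.1,217.3),(370.5,231.5),(349.6,232.3)]]);print(P.round(3).tolist(),P.mean(0))
delta([*P.mean(0),.17],np.pi+.1)
E
```

```text
[[0.568, -0.226], [0.575, -0.285], [0.535, -0.288], [0.531, -0.229]] [ 0.55209992 -0.25688093]
shift [ 0.1532 -0.4743 -0.0284] turn [0.0005 0.0026 0.0363] t 4.15
```

Call:
{"op": "arm_command", "data": {"moves": [[[0.008,-0.02,-0.01],[0,0,0],0.05],[[0.02,-0.055,-0.02],[0,0,0],0.05],[[0.034,-0.095,-0.028],[0,0,0],0.05],[[0.048,-0.135,-0.028],[0,0,0],0.05],[[0.062,-0.175,-0.028],[0,0,0],0.05]]}}

```text
time: 4.65
tool_pos: [0.6008, 0.0505, 0.1681]
tool_rot: [-3.142, 0.001, -3.005]
contact_force: [0.5, -0.7, -1.2]
opening: 0.0559
grip_force: 30.0
```

Call:
{"op": "arm_command", "data": {"moves": [[[0.014,-0.042,0],[0,0,0],0.05],[[0.028,-0.084,0],[0,0,0],0.05],[[0.042,-0.126,0],[0,0,0],0.05],[[0.055,-0.165,0],[0,0,0],0.05],[[0.067,-0.2,0],[0,0,0],0.05]]}}

```text
time: 5.15
tool_pos: [0.5614, -0.1573, 0.1677]
tool_rot: [3.142, 0.0, -3.006]
contact_force: [1.3, -0.3, -0.5]
opening: 0.0558
grip_force: 30.0
```

Call:
{"op": "arm_command", "data": {"moves": [[[0.01,-0.035,0],[0,0,0.018],0.05],[[0.018,-0.07,0],[0,0,0.036],0.05],[[0.024,-0.099,0],[0,0,0.036],0.05],[[0.024,-0.099,0],[0,0,0.036],0.05],[[0.024,-0.099,0],[0,0,0.036],0.05]]}}

```text
time: 5.65
tool_pos: [0.5514, -0.257, 0.1674]
tool_rot: [3.141, -0.0, -3.043]
contact_force: [-0.1, 0.8, -0.5]
opening: 0.0559
grip_force: 30.0
```

```bash
python3 - <<'E'
from h import *
m,im=snap('wrist','w2.png'); s=robot.observe(); print(s['tool_pos'],s['tool_rot'],s['time'],s['qvel'].round(3)); np.save('m2.npy',m,allow_pickle=True)
E
```

```text
[ 0.55154723 -0.25612799  0.16742349] [ 3.14062285e+00 -3.97556056e-04 -3.04160649e+00] 5.7 [ 0.022 -0.008  0.004 -0.    -0.001  0.   ]
```

View pics/w2.png

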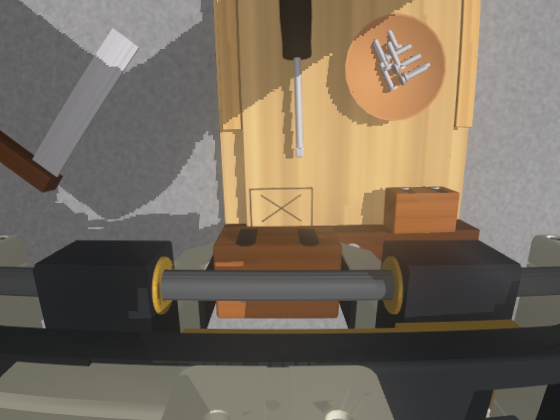

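The wrist view shows the empty outline with corners at about (250,188) and (312,188) and its cross at about (281,207). The fence base line runs near row 226. The held foot is in front, with its pockets towards the base, and the outline is nearly parallel to the tool.

```bash
python3 - <<'E'
from h import *
m=np.load('m2.npy',allow_pickle=True).item(); im=cv2.imread('pics/w2.png'); g=cv2.cvtColor(im,cv2.COLOR_BGR2GRAY).astype(int)
# near edge
r=np.array([(c,183+np.argmin(g[183:194,c])) for c in list(range(256,290))+list(range(290,308))])
E=np.array([onz(m,a+.0,b,.027)[:2] for a,b in r]); f=np.polyfit(E[:,1],E[:,0],1); print('near yaw',-np.arctan(f[0]),E.mean(0),r[::10].tolist())
L=[244+np.argmin(g[y,244:256]) for y in range(192,222)];R=[307+np.argmin(g[y,307:318]) for y in range(192,222)]; print(L,R)
a=onz(m,np.median(L),207,.027);b=onz(m,np.median(R),207,.027);print('ends',a,b,np.linalg.norm(a-b),(a+b)/2)
# fence base: hue change rows
for c in [228,235,242,245,350,360,370,380,470]: print(c,im[215:240,c,1].tolist())
E
```

```text
near yaw 0.11375629549513053 [ 0.53891812 -0.25426255] [[256, 189], [266, 188], [276, 188], [286, 188], [296, 188], [306, 188]]
[np.int64(244), np.int64(244), np.int64(244), np.int64(244), np.int64(250), np.int64(250), np.int64(250), np.int64(250), np.int64(250), np.int64(250), np.int64(250), np.int64(250), np.int64(250), np.int64(250), np.int64(250), np.int64(250), np.int64(250), np.int64(250), np.int64(250), np.int64(245), np.int64(245), np.int64(245), np.int64(245), np.int64(245), np.int64(245), np.int64(245), np.int64(245), np.int64(245), np.int64(251), np.int64(251)] [np.int64(312), np.int64(312), np.int64(312), np.int64(312), np.int64(312), np.int64(312), np.int64(312), np.int64(312), np.int64(312), np.int64(312), np.int64(312), np.int64(312), np.int64(312), np.int64(312), np.int64(312), np.int64(312), np.int64(312), np.int64(312), np.int64(312), np.int64(312), np.int64(312), np.int64(312), np.int64(312), np.int64(311), np.int64(311), np.int64(311), np.int64(311), np.int64(311), np.int64(311), np.int64(311)]
ends [ 0.55945243 -0.28160392  0.027     ] [ 0.55378582 -0.22423628  0
[... 397 characters left out ...]
 50, 49, 49]
245 [117, 118, 118, 118, 119, 118, 119, 119, 98, 58, 60, 66, 70, 66, 57, 53, 52, 52, 51, 51, 51, 50, 49, 50, 49]
350 [181, 182, 181, 181, 180, 180, 180, 180, 181, 152, 98, 83, 82, 82, 81, 80, 79, 82, 86, 86, 86, 84, 84, 84, 84]
360 [168, 183, 182, 182, 182, 181, 182, 181, 182, 147, 87, 80, 80, 79, 79, 78, 78, 82, 86, 85, 84, 83, 83, 82, 81]
370 [130, 129, 129, 129, 129, 128, 128, 127, 127, 105, 77, 76, 77, 77, 77, 76, 76, 81, 83, 83, 83, 82, 81, 81, 81]
380 [132, 131, 132, 131, 131, 130, 130, 130, 127, 103, 75, 74, 74, 73, 73, 73, 76, 80, 81, 81, 81, 80, 79, 79, 78]
470 [154, 154, 152, 152, 152, 151, 150, 151, 152, 136, 83, 61, 61, 60, 64, 73, 74, 73, 74, 73, 73, 73, 72, 72, 69]
```

```bash
python3 - <<'E'
from h import *
m=np.load('m2.npy',allow_pickle=True).item()
F=np.array([onz(m,c,v,.027)[:2] for c,v in [(228,223.3),(236,223.3),(245,223.4),(350,224.4),(360,224.3),(370,224.3),(380,224.2),(470,225)]])
f=np.polyfit(F[:,1],F[:,0],1); yaw=-np.arctan(f[0]); print('fence yaw',yaw,(F[:,0]-np.polyval(f,F[:,1])).round(4))
x=np.array([np.cos(yaw),np.sin(yaw)]); y=np.array([-x[1],x[0]])
d=F.mean(0)@x; print('face d',d,'near edge d',np.array([.5389,-.2543])@x)
c=np.array([.5566,-.2529]); yo=c@y
for s in (.018+.020,.018): print('foot centre target',s,(d-s)*x+yo*y)
st=robot.observe()['tool_pos'][:2]; print('tcp now d',d-st@x,'y err',yo-st@y)
p=(d-.038)*x+yo*y
delta([*p,.16],np.pi+yaw); delta([*p,.033],np.pi+yaw)
E
```

```text
fence yaw 0.09002389155409571 [ 0.     -0.     -0.      0.0002  0.     -0.0001 -0.0002  0.0001]
face d 0.5477926255932661 near edge d 0.5138556043793439
foot centre target 0.038 [ 0.53487118 -0.25486141]
foot centre target 0.018 [ 0.55479019 -0.25306337]
tcp now d 0.02150535052198188 y err 0.0027606609633596957
shift [0.0165 0.0029 0.0074] turn [ 0.001  -0.0004  0.01  ] t 5.7
shift [0.0164 0.0028 0.1344] turn [ 0.001  -0.0004  0.01  ] t 5.7
```

Call:
{"op": "arm_command", "data": {"moves": [[[0.0165,0.003,0.01],[0,0,0.01],0.05],[[0.0165,0.003,0.04],[0,0,0.01],0.05],[[0.0165,0.003,0.075],[0,0,0.01],0.05],[[0.0165,0.003,0.105],[0,0,0.01],0.05],[[0.0165,0.003,0.12],[0,0,0.01],0.05]]}}

```text
time: 6.2
tool_pos: [0.5339, -0.2529, 0.0451]
tool_rot: [3.139, -0.003, -3.05]
contact_force: [0.8, 0.8, -0.3]
opening: 0.0559
grip_force: 30.0
```

Call:
{"op": "arm_command", "data": {"moves": [[[0,0,0.005],[0,0,0],0.05],[[0,0,0.009],[0,0,0],0.05],[[0,0,0.012],[0,0,0],0.05],[[0,0,0.012],[0,0,0],0.05],[[0,0,0.012],[0,0,0],0.05]]}}

```text
time: 6.7
tool_pos: [0.5354, -0.2555, 0.0365]
tool_rot: [-3.141, 0.001, -3.051]
contact_force: [-0.6, 0.2, -0.1]
opening: 0.0557
grip_force: 30.0
```

Call:
{"op": "arm_command", "data": {"moves": [[[0,0,0.001],[0,0,0],0.05],[[0,0,0.002],[0,0,0],0.05],[[0,0,0.003],[0,0,0],0.05],[[0,0,0.004],[0,0,0],0.05],[[0,0,0.004],[0,0,0],0.05]]}}

```text
time: 7.2
tool_pos: [0.535, -0.2554, 0.0318]
tool_rot: [-3.142, 0.0, -3.051]
contact_force: [-0.5, 0.5, -0.0]
opening: 0.0556
grip_force: 30.0
```

Call:
{"op": "arm_command", "data": {"moves": [[[0,0,0],[0,0,0],0.05],[[0,0,0],[0,0,0],0.05],[[0,0,0],[0,0,0],0.05],[[0,0,0],[0,0,0],0.05],[[0,0,0],[0,0,0],0.05]]}}

```text
time: 7.7
tool_pos: [0.535, -0.2554, 0.0318]
tool_rot: [-3.142, 0.0, -3.051]
contact_force: [-0.9, -0.7, 2.4]
opening: 0.0559
grip_force: 30.0
```

Call:
{"op": "arm_command", "data": {"moves": [[[0,0,0.0005],[0,0,0],0.05],[[0,0,0.0005],[0,0,0],0.05],[[0,0,0.0005],[0,0,0],0.05],[[0,0,0.0005],[0,0,0],0.05],[[0,0,0.0005],[0,0,0],0.05]]}}

```text
time: 8.2
tool_pos: [0.535, -0.2554, 0.0318]
tool_rot: [-3.141, 0.0, -3.051]
contact_force: [-2.9, 0.6, 6.3]
opening: 0.0563
grip_force: 30.0
```

```bash
cat > st.py <<'E'
from h import *
F=[]
for _ in range(4): robot.read_camera('scene'); s=robot.observe(); F.append(np.r_[s['contact_force'],s['torque']])
F=np.array(F); x=np.array([np.cos(.09),np.sin(.09),0]); print('F',F.mean(0).round(2),'push',(-F[:,:3]@x).round(1),(-F[:,:3]@x).mean(),s['tool_pos'].round(4),s['tool_rot'].round(3),s['time'])
E
python3 st.py
```

```text
F [-2.01  0.76  6.15  0.16  0.36 -0.02] push [1.5 2.1 1.9 2.3] 1.9314941968057155 [ 0.535  -0.2554  0.0318] [-3.141  0.    -3.051] 8.4
```

The foot has touched the board at the expected height (0.0318). I'll ease the down-load and slide towards the fence, leaving a few mm.

Call:
{"op": "arm_command", "data": {"moves": [[[0,0,-0.0004],[0,0,0],0.05],[[-0.004,0,-0.0004],[0,0,0],0.05],[[-0.009,0,-0.0004],[0,0,0],0.05],[[-0.013,0,-0.0004],[0,0,0],0.05],[[-0.015,0,-0.0004],[0,0,0],0.05]]}}

```text
time: 8.9
tool_pos: [0.5503, -0.2541, 0.0318]
tool_rot: [-3.141, -0.0, -3.051]
contact_force: [-4.8, -1.0, 6.6]
opening: 0.056
grip_force: 30.0
```

Call:
{"op": "arm_command", "data": {"moves": [[[-0.0005,0,0],[0,0,0],0.05],[[-0.001,0,0],[0,0,0],0.05],[[-0.0015,0,0],[0,0,0],0.05],[[-0.002,0,0],[0,0,0],0.05],[[-0.002,0,0],[0,0,0],0.05]]}}

```text
time: 9.4
tool_pos: [0.552, -0.2539, 0.0318]
tool_rot: [-3.142, -0.0, -3.051]
contact_force: [-4.1, -1.1, 6.7]
opening: 0.0557
grip_force: 30.0
```

Fz is still 6.7 N, and the 4 N along x is just friction. I'll unload vertically a bit more, then creep forward.

Call:
{"op": "arm_command", "data": {"moves": [[[0,0,-0.0003],[0,0,0],0.05],[[0,0,-0.0005],[0,0,0],0.05],[[0,0,-0.0005],[0,0,0],0.05],[[-0.0005,0,-0.0005],[0,0,0],0.05],[[-0.001,0,-0.0005],[0,0,0],0.05]]}}

```text
time: 9.9
tool_pos: [0.553, -0.2535, 0.0318]
tool_rot: [3.141, -0.0, -3.051]
contact_force: [0.9, 0.5, -0.7]
opening: 0.0557
grip_force: 30.0
```

```bash
python3 st.py
```

```text
F [ 0.45 -0.35 -0.63  0.03  0.01 -0.03] push [-0.5 -0.7 -0.1 -0.3] -0.41237699476366013 [ 0.5529 -0.2536  0.0319] [ 3.141 -0.    -3.051] 10.1
```

Call:
{"op": "arm_command", "data": {"moves": [[[-0.0005,0,0.0001],[0,0,0],0.05],[[-0.001,0,0.0001],[0,0,0],0.05],[[-0.0015,0,0.0001],[0,0,0],0.05],[[-0.0015,0,0.0001],[0,0,0],0.05],[[-0.0015,0,0.0001],[0,0,0],0.05]]}}

```text
time: 10.6
tool_pos: [0.5544, -0.2536, 0.032]
tool_rot: [3.141, 0.0, -3.051]
contact_force: [-0.2, 0.0, 0.2]
opening: 0.0558
grip_force: 30.0
```

Call:
{"op": "arm_command", "data": {"moves": [[[-0.0003,0,0],[0,0,0],0.05],[[-0.0006,0,0],[0,0,0],0.05],[[-0.0006,0,0],[0,0,0],0.05],[[-0.0006,0,0],[0,0,0],0.05],[[-0.0006,0,0],[0,0,0],0.05]]}}

```text
time: 11.1
tool_pos: [0.555, -0.2535, 0.032]
tool_rot: [3.142, 0.0, -3.051]
contact_force: [0.0, -0.2, -1.1]
opening: 0.0556
grip_force: 30.0
```

```bash
python3 st.py
```

```text
F [-0.18  0.38 -0.41  0.03 -0.01 -0.  ] push [ 0.4 -0.  -0.2  0.4] 0.14048223831047504 [ 0.555  -0.2535  0.032 ] [ 3.141  0.    -3.051] 11.3
```

Call:
{"op": "arm_command", "data": {"moves": [[[-0.0003,0,0],[0,0,0],0.05],[[-0.0006,0,0],[0,0,0],0.05],[[-0.0008,0,0],[0,0,0],0.05],[[-0.0008,0,0],[0,0,0],0.05],[[-0.0008,0,0],[0,0,0],0.05]]}}

```text
time: 11.8
tool_pos: [0.5556, -0.2535, 0.032]
tool_rot: [3.141, -0.0, -3.051]
contact_force: [-1.3, -0.5, 0.5]
opening: 0.0557
grip_force: 30.0
```

Call:
{"op": "arm_command", "data": {"moves": [[[-0.0003,0,0],[0,0,0],0.05],[[-0.0006,0,0],[0,0,0],0.05],[[-0.0008,0,0],[0,0,0],0.05],[[-0.0008,0,0],[0,0,0],0.05],[[-0.0008,0,0],[0,0,0],0.05]]}}

```text
time: 12.3
tool_pos: [0.5557, -0.2535, 0.032]
tool_rot: [3.141, -0.002, -3.051]
contact_force: [-6.6, -1.6, 2.5]
opening: 0.0558
grip_force: 30.0
```

```bash
python3 st.py
```

```text
F [-6.16 -1.51  2.89 -0.11  0.92  0.15] push [6.5 7.7 5.9 5.1] 6.273107108530457 [ 0.5557 -0.2535  0.032 ] [ 3.141e+00 -2.000e-03 -3.051e+00] 12.5
```

Contact with the fence, at a 6.3 N push. Adding about 0.5 mm should bring it to about 10 N.

Call:
{"op": "arm_command", "data": {"moves": [[[-0.0002,0,0],[0,0,0],0.05],[[-0.0004,0,0],[0,0,0],0.05],[[-0.0005,0,0],[0,0,0],0.05],[[-0.0005,0,0],[0,0,0],0.05],[[-0.0005,0,0],[0,0,0],0.05]]}}

```text
time: 13.0
tool_pos: [0.5557, -0.2535, 0.032]
tool_rot: [3.141, -0.003, -3.051]
contact_force: [-7.6, -0.6, 3.9]
opening: 0.0559
grip_force: 30.0
```

```bash
python3 st.py; python3 - <<'E'
from h import *
m,im=snap('wrist','w3.png'); m2,i2=snap('top','top3.png')
cv2.imwrite('pics/c3.png',np.vstack([im[100:330,120:500],cv2.resize(i2[195:255,285:384],(380,230),interpolation=cv2.INTER_CUBIC)]))
E
```

```text
F [-7.49 -1.43  3.65 -0.14  1.23  0.19] push [7.9 7.9 6.8 7.7] 7.587262963014866 [ 0.5557 -0.2535  0.032 ] [ 3.141e+00 -3.000e-03 -3.051e+00] 13.2
```

View pics/c3.png

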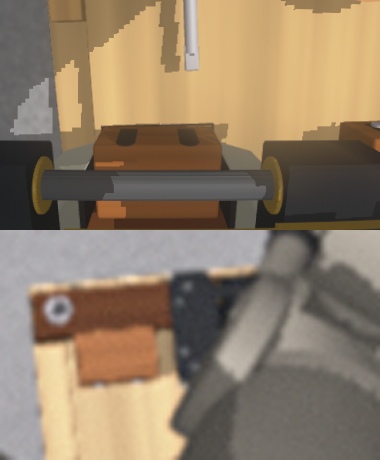

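The wrist crop shows the held foot over the outline, level with its pockets towards the base; the arm hides it in the top view. The push is 7.6 N, so I'll add a little.

Call:
{"op": "arm_command", "data": {"moves": [[[-0.0002,0,0],[0,0,0],0.05],[[-0.0005,0,0],[0,0,0],0.05],[[-0.0008,0,0],[0,0,0],0.05],[[-0.0008,0,0],[0,0,0],0.05],[[-0.0008,0,0],[0,0,0],0.05]]}}

```text
time: 13.8
tool_pos: [0.5558, -0.2535, 0.032]
tool_rot: [3.141, -0.004, -3.051]
contact_force: [-9.9, -2.7, 5.2]
opening: 0.0557
grip_force: 30.0
```

```bash
python3 st.py
```

```text
F [-10.33  -2.21   5.57  -0.17   1.64   0.23] push [10.4 10.3 10.9 10.3] 10.485322869488675 [ 0.5558 -0.2535  0.032 ] [ 3.141 -0.004 -3.051] 14.0
```

```bash
python3 -c "
from h import *
print(robot.hand_in())"
```

```text
the job is handed in; nothing more can be done
None
```

I handed the job in with the foot flat over the outline, screw pockets away from the fence. The wrist sensor read a push of about 10.5 N, and I estimate 7–10.5 N of that reaches the fence after board friction. The hand-in returned no verdict.

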